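# Square a board turntable against its alignment bar

### The arm

A 6-joint arm with a two-finger parallel gripper is mounted at the origin on the work surface. World frame = base frame: x ahead of the robot, y to its left, z up, the work surface at z = 0. Lengths are in m, angles in rad, forces in N, time in s.
With the tool pointing down it reaches from about 0.325 to 0.9 m from the base axis. Payload 6.1 kg.
Tool frame: the origin (TCP) lies midway between the tips of the shut fingers; the grasp point (between the pads) lies 19 mm behind it; z points along the fingers, y is the line along which they close (so a half turn about z gives the same grasp; the last joint's range is limited). The gripper opens to 85 mm and grips with 20 to 120 N. Pads are 22 mm wide; open, the fingers measure 114 mm over their backs; the gripper's body (76 mm by 85 mm) begins 54 mm behind the grasp point. The pads swing forward as they close: fully open they stand 13 mm farther back than shut.
Start: joints at [-1.36, 0.22, 1.526, -0, 1.395, -0.126], TCP at [0.207, -0.59, 0.231] pointing down, gripper open.
Joint ranges: [-2.98, 2.98], [-0.91, 2.08], [0.09, 2.57], [-1.24, 4.39], [0.2, 2.65], [-2.68, 2.68]. Speed limits (rad/s): [2.57, 2.57, 3.01, 3.14, 3.14, 3.14].

### API

Orientations are given as a unit quaternion [w, x, y, z].
In Python, from plant import telemetry, vision, arm gives the robot as it stands.
- The arm moves only by the tool servo_tool, never from a script. Its arguments are lists of equal length, an entry for each row: "travel": the shift along the world's x, y, z scaled (see below), a list of three; "dr": the turn, a rotation vector about the world's x, y, z scaled (see below), a list of three; "hand": the closure, from 0 (fully open) to 1 (shut). In form: {"travel": [[dx, dy, dz], ...], "dr": [[wx, wy, wz], ...], "hand": [hand, ...]}. A call has 1 to 5 rows; each row shifts and turns the commanded pose from where the row before left it; what a row does not reach is not made up. The controller multiplies each number of a shift by 0.04 m and each number of a turn by 5 degrees. A row lasts 1/10 s, in which the tool goes at most 50 mm and 8.59 degrees, less where a joint would pass 70% of its speed; a pose out of reach is approached as far as the arm can. A call with a number of a shift or a turn outside -1 to 1 is refused whole. A call with a gripper value outside its range is refused whole. The fingers move at their own pace and stop on an object; the grip force is fixed at half the most. Time passes only in rows, so rows that do not move let the fingers close. It gives the time, the measured TCP pose, the force, the opening and the grip force at its end, in the units of the state.
- telemetry.get_state(): the state, without advancing time (a new reading comes with each control period).
- vision.grab_frame(name): name is "scene" or "top" or "wrist"; returns a dict with "img" (420x560x3 uint8, blue, green, red), "fov_y" (degrees; the focal length in pixels is half the picture's height over the tangent of half this angle, whatever the lens; pixels are square), "cx", "cy" (the principal point, pixels), "origin" and "attitude" of the camera in the world. Camera axes: x right, y up, looking along -z (the intrinsics and any distortion apply to the point x, -y, -z); pixel columns grow to the right and rows downward; lengths in m; the calibration is good to about 2 mm. The wrist camera is an equidistant fisheye: a pixel r from the principal point sees the ray r / f radians off the axis. A picture is of the moment at which its call begins. There is no depth.
- arm.job_done(): hands the job in; it is judged then, once.
The state is a dict: "clock": time; "joint_pos": joint angles; "dq": joint speeds; "tau": joint torques, N m; "ee_pos": TCP position; "ee_rot": TCP orientation; "wrist_force": force on the tool from outside, world axes, zero at the start; "wrist_torque": the same for the moment, N m; "width": finger opening in m; "grip_force": force on a finger pad.
Only numpy, scipy, OpenCV 4.12 (cv2) and the standard library are available. Lean on these libraries where they do the work, as an engineer would, in place of code of your own. Each camera call takes 0.05 s, during which the arm holds its last target. There are 200 camera calls.

### The job

Slide the alignment bar all the way in to its stop. Then turn the D-shaped turntable by its yellow finger post until its flat edge lies flush against the bar, press it there with a steady, gentle 7 N for a good second, and let go so that it stays square. Do not force the bar, and leave the fan, tweezers and solder reel where they are.

Things in the scene. Friction and masses are not known exactly. Their poses are not given: they have to be found in the camera images.
- stand: Fixed black stand of the turntable. Origin on the table on the turntable's turning axis; z up. A low round foot (156 mm across, 12 high) with a guide arm along +x (x 78 to 134, y 15 to 43 mm, up to 40 mm high) that carries the alignment bar.
- turntable (a joint): Angle of the black D-shaped plate. 0: its flat faces +y of the stand, on the line y = 20 mm, square to the bar. Positive = turned clockwise from above, away from the bar; starts at 0.6 to 1.35, so turn it anticlockwise. Friction about 0.06 N m (1 N at the post); it stays where left. With the bar in it stops hard on the bar at 0; with the bar out it turns on past 0.
- finger_post (a point): Centre of the top of the yellow round finger post, 12 mm across, 24 mm tall on the plate (its top 66 mm above the table), 58 mm from the turning axis; turns with the plate. With the plate at 0 it stands at x 29, y -50 mm of the stand. The plate around it is bare; the board's corner is 28 mm from the post's centre.
- flat_mid (a point): Middle of the plate's flat edge (yellow stripe, 144 mm long) at the plate's top; it turns with the plate. Plate: radius 75 mm, underside 30 and top 42 mm above the table, flat 20 mm from the turning axis.
- align_bar (a joint): Travel of the alignment bar along its guide, m: 0 parked outside, 0.045 fully in (hard stop). It moves along -x of the stand; friction about 2.5 N, stays where it is left. Starts at 0 to 0.012.
- bar_tab (a point): Centre of the outer face (facing +x of the stand) of the red upright tab at the bar's outer end, 56 mm above the table; tab 8 mm thick along x, 32 mm wide along y, from 31 to 67 mm above the table. Pushed along -x of the stand it slides the bar in. The tab stands at x 128 mm when in and 173 mm when parked, y 29 mm of the stand.
- bar_nose (a point): Top corner of the bar's inner end on its working side. Aluminium bar 18 mm wide (y 20 to 38 mm of the stand), 31 to 44 mm above the table; its side face at y = 20 mm is what the flat comes to lie against, from x 32 to x 75 mm when it is in. It feels about 1 N less than is pushed at the post; 16 N is too much.
- fume_fan: Grey box-shaped fume fan standing on the table, 150 wide, 110 deep, 160 mm high, origin under its centre. Leave alone.
- tweezers: Blue tweezers lying on the table along their x, 126 mm long, 14 wide, 8 high, origin at the middle of the underside. Leave alone.
- solder_reel: Solder reel standing on its flange, 60 mm across, 36 mm high, origin at the centre of the underside. Leave alone.
- magnifier: Fixed magnifier: steel foot 130 mm across with a post 250 mm high, its arm and 124 mm lens reaching 290 mm away along its +y at 250 mm height. Origin under the post.
- board_mid (a point): Green circuit board 56 x 44 mm clipped to the plate beside the axis, away from the post, top about 48 mm above the table, parts on it up to 54 mm; this point is the centre of its underside, at x -22, y -12 mm in the plate's own axes (those of the stand when the plate is at 0).

How it is judged:
On the way, in this order (a step that is already met when the one before it is completed fails the run):
1. the alignment bar is slid in to its stop (within 3 mm) (value of joint align_bar above 0.042 m), for 0.2 s.
2. the flat lies on the bar and is pressed against it with 4 to 10 N for 0.6 s, bar still in (contact force between turntable and align_bar between 4 and 10 N and value of joint turntable between -0.03 and 0.03 rad and value of joint align_bar above 0.042 m), for 0.6 s.
At the end, for the whole second after the job is handed in: The bar is in to its stop within 3 mm, the turntable's flat lies square along it within 0.03 rad, and everything is at rest and released (value of joint turntable between -0.03 and 0.03 rad and value of joint align_bar above 0.042 m and velocity of joint turntable between -0.05 and 0.05 rad/s); the robot touches nothing.
It fails at once if the turntable is forced against the bar with more than 16 N (contact force between turntable and align_bar above 16 N).
It fails at once if the fan, tweezers or reel is moved by more than 20 mm (distance of any of fume_fan, tweezers, solder_reel from where it was at the start of the episode above 0.02 m).
It also fails if it takes over 64 s, if anything falls off the work surface, if the arm or the gripper's body presses on something with over 40 N, if the wrist force passes 120 N, or if a joint passes its speed limit or range.

## Working session

There is one attempt and no reset: what is moved stays moved. The work goes in short steps, Python scripts to look and compute and a tool call to move; the robot and the scene stay as the last step left them, time stands still between calls to the robot, and variables do not carry over. Pictures are saved under pics/ and viewed, at most 10 in all, crops included, and the job is handed in when it is done.

Besides the shell and the picture viewer there is one more tool, called after "Emit:" as name(argument=value, ...) on one line, values as JSON. servo_tool: Moves the arm, as the interface text tells. Shifts and turns lie within -1 to 1; 1 stands for 0.04 m of shift or 5 degrees of turn. Its arguments: {"type":"object","properties":{"travel":{"type":"array"},"dr":{"type":"array"},"hand":{"type":"array"}},"required":["travel","dr","hand"]}

```bash
mkdir -p pics; ls; python3 - <<'E'
from plant import telemetry, vision
import cv2,pickle
s=telemetry.get_state();print(s)
d={}
for n in("scene","top"):
    f=vision.grab_frame(n);d[n]=f;cv2.imwrite(f"pics/{n}0.png",f["img"]);print(n,{k:v for k,v in f.items() if k!="img"})
pickle.dump(d,open("f0.pkl","wb"))
E
```

```text
pics
{'clock': 0.0, 'joint_pos': array([-1.36008960e+00,  2.21231149e-01,  1.52762328e+00,  1.08941591e-06,
        1.39466152e+00, -1.26090879e-01]), 'dq': array([-2.86813096e-04, -8.78370365e-05,  1.19020604e-03,  1.47315006e-03,
       -3.40424940e-04, -1.53550868e-03]), 'tau': array([-2.38940076e-03, -4.96900606e+01, -3.89401352e+01, -3.41835457e-04,
        1.08553993e-02, -9.51147854e-07]), 'ee_pos': array([ 0.20641749, -0.58929597,  0.23018967]), 'ee_rot': array([-9.60813265e-04,  9.85853958e-01,  1.67603846e-01, -4.01376176e-05]), 'wrist_force': array([-0.03657842, -0.06657824,  0.26630615]), 'wrist_torque': array([ 0.00574028, -0.00057543,  0.00120438]), 'grip_force': 0.0, 'width': 0.08537847887219846}
scene {'fov_y': 48.2123106907856, 'cx': 282.5352581978258, 'cy': 213.30011714856082, 'origin': array([ 1.3338133 , -0.72571622,  0.73778629]), 'attitude': array([0.81591896, 0.4380434 , 0.18837194, 0.32697131])}
top {'fov_y': 46.41924826384517, 'cx': 276.41960808384493, 'cy': 212.3552324258316, 'origin': array([0.40512032, 0.00939794, 1.36006763]), 'attitude': array([-0.7000454 , -0.04969846,  0.05259056,  0.71042292])}
```

View pics/top0.png

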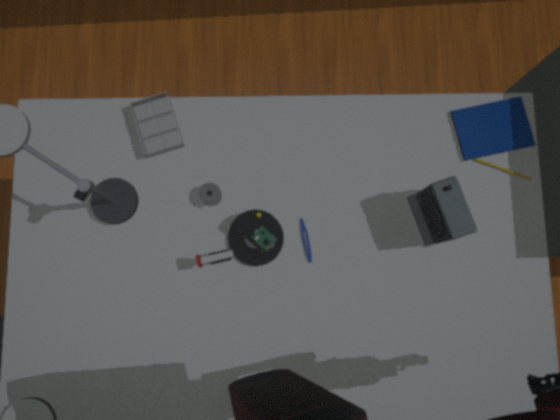

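View pics/scene0.png

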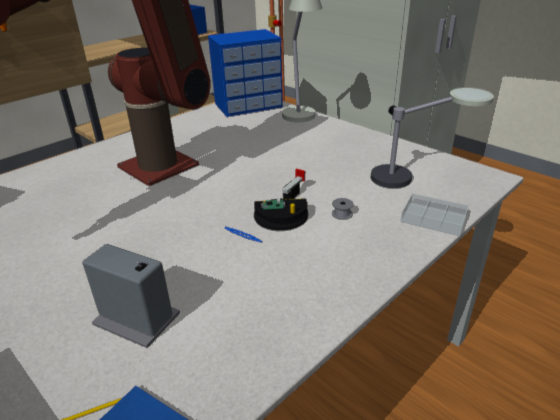

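The top view shows the turntable near (256,238), the post at (259,214), the red tab at (199,260), the reel at (208,194) and the tweezers at (306,240). The scene view shows the same layout. Next I measure positions.

```bash
cat > h.py <<'E'
import numpy as np,cv2
from scipy.spatial.transform import Rotation as R
def cam(f):
    h=f["img"].shape[0];return h/2/np.tan(np.radians(f["fov_y"]/2)),R.from_quat(np.roll(f["attitude"],-1))
def ray(f,u,v,fish=False):
    F,r=cam(f);p=np.array([u-f["cx"],-(v-f["cy"])])
    if fish:
        n=np.hypot(*p);t=n/F;d=np.r_[p/max(n,1e-9)*np.sin(t),-np.cos(t)]
    else: d=np.r_[p/F,-1]
    return r.apply(d)
def onz(f,u,v,z,fish=False):
    d=ray(f,u,v,fish);return f["origin"]+d*(z-f["origin"][2])/d[2]
def two(f,p,g,q,ff=False,gf=False):
    A=np.zeros((3,3));b=np.zeros(3)
    for fr,x,fi in((f,p,ff),(g,q,gf)):
        d=ray(fr,*x,fi);d/=np.linalg.norm(d);M=np.eye(3)-np.outer(d,d);A+=M;b+=M@fr["origin"]
    return np.linalg.solve(A,b)
def blobs(img,lo,hi,amin=4):
    m=cv2.inRange(cv2.cvtColor(img,cv2.COLOR_BGR2HSV),lo,hi)
    n,_,s,c=cv2.connectedComponentsWithStats(m)
    return [(s[i,4],c[i].round(1),s[i,:4]) for i in range(1,n) if s[i,4]>=amin]
E
python3 - <<'E'
import pickle,cv2,numpy as np
from h import *
d=pickle.load(open("f0.pkl","rb"));t=d["top"];s=d["scene"]
for n,x0,x1,y0,y1 in(("top",170,330,170,290),("scene",220,360,160,250)):
    f=d[n];im=np.zeros_like(f["img"]);im[y0:y1,x0:x1]=f["img"][y0:y1,x0:x1]
    print(n,"Y",blobs(im,(20,120,60),(35,255,255)));print("R",[b for b in blobs(im,(0,120,60),(8,255,255))]);print("B",blobs(im,(105,120,50),(130,255,255),20))
for z,p in((.012,(256,238)),(.042,(256,238)),(.066,(259,214)),(.067,(199,260)),(.036,(208,194)),(0,(306,240))):print(p,onz(t,*p,z).round(4))
c=np.hstack([cv2.resize(t["img"][180:290,170:330],None,fx=5,fy=5,interpolation=2)]);cv2.imwrite("pics/topc.png",c)
E
```

```text
top Y [(np.int32(25), array([258.6, 214.6]), array([256, 212,   6,   6], dtype=int32))]
R [(np.int32(7), array([197.3, 257. ]), array([196, 256,   3,   3], dtype=int32)), (np.int32(16), array([198.3, 262.3]), array([197, 260,   4,   6], dtype=int32))]
B [(np.int32(24), array([302.1, 225.8]), array([301, 220,   4,  14], dtype=int32)), (np.int32(25), array([308.5, 255. ]), array([306, 249,   5,  12], dtype=int32))]
scene Y [(np.int32(51), array([292., 208.]), array([290, 203,   5,  11], dtype=int32))]
R [(np.int32(75), array([300.3, 173.5]), array([296, 169,   9,  12], dtype=int32))]
B [(np.int32(137), array([242.4, 233.9]), array([225, 227,  37,  15], dtype=int32))]
(256, 238) [0.5309 0.0598 0.012 ]
(256, 238) [0.5281 0.0587 0.042 ]
(259, 214) [0.59   0.0492 0.066 ]
(199, 260) [0.47   0.2081 0.067 ]
(208, 194) [0.6518 0.1896 0.036 ]
(306, 240) [ 0.5244 -0.0789  0.    ]
```

View pics/topc.png

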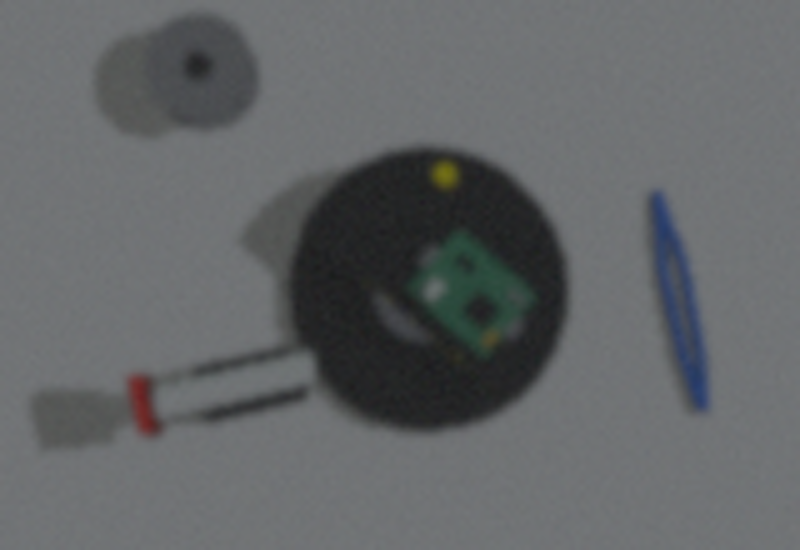

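The crop (5x, offset 170,180) shows the tab at about (143,405), the post at (445,175), the bar running left-right below the axis, and the reel and tweezers clear of my path. I move over for a wrist view.

Emit:
servo_tool(travel=[[0.4,1,0.2],[0.4,1,0.2],[0.4,1,0.2],[0.4,1,0.2],[0.4,1,0.2]], dr=[[0,0,0],[0,0,0],[0,0,0],[0,0,0],[0,0,0]], hand=[1,1,1,1,1])

```text
clock: 0.6
ee_pos: [0.2867, -0.388, 0.2711]
ee_rot: [-0.0, 0.986, 0.167, -0.0]
wrist_force: [0.1, -0.4, 0.2]
width: 0.0117
grip_force: 0.0
```

Emit:
servo_tool(travel=[[0.4,1,0.2],[0.4,1,0.2],[0.4,1,0.2],[0.4,1,0.2],[0.4,1,0.2]], dr=[[0,0,0],[0,0,0],[0,0,0],[0,0,0],[0,0,0]], hand=[1,1,1,1,1])

```text
clock: 1.1
ee_pos: [0.3666, -0.1881, 0.3113]
ee_rot: [-0.0, 0.986, 0.167, 0.0]
wrist_force: [0.6, -1.0, -0.8]
width: -0.0
grip_force: 0.0
```

Emit:
servo_tool(travel=[[0.4,1,0],[0.4,1,0],[0.4,1,0],[0.4,1,0],[0.4,1,0]], dr=[[0,0,0],[0,0,0],[0,0,0],[0,0,0],[0,0,0]], hand=[1,1,1,1,1])

```text
clock: 1.6
ee_pos: [0.4467, 0.012, 0.3111]
ee_rot: [0.0, 0.986, 0.168, 0.0]
wrist_force: [0.5, -1.0, -0.2]
width: -0.0
grip_force: 0.0
```

Emit:
servo_tool(travel=[[0.4,1,0],[0.4,1,0],[0.4,1,0],[0,0,0],[0,0,0]], dr=[[0,0,0],[0,0,0],[0,0,0],[0,0,0],[0,0,0]], hand=[1,1,1,1,1])

```text
clock: 2.1
ee_pos: [0.4941, 0.1309, 0.3105]
ee_rot: [0.0, 0.986, 0.169, -0.001]
wrist_force: [0.3, -0.5, 1.0]
width: 0.0
grip_force: 0.0
```

```bash
python3 - <<'E'
from plant import telemetry, vision
import cv2,pickle
from h import *
s=telemetry.get_state();print(s["ee_pos"],s["ee_rot"],s["joint_pos"])
f=vision.grab_frame("wrist");pickle.dump(f,open("w1.pkl","wb"));cv2.imwrite("pics/w1.png",f["img"]);print({k:v for k,v in f.items() if k!="img"})
E
```

```text
[0.49414577 0.13092362 0.31045878] [ 1.16528408e-04  9.85652492e-01  1.68784590e-01 -9.55945108e-04] [ 1.04864388e-01 -9.51188717e-02  1.70999034e+00 -3.56560033e-04
  1.52861400e+00  1.33648305e+00]
{'fov_y': 65.70646984690485, 'cx': 284.6013824259656, 'cy': 215.6438506013611, 'origin': array([0.55882642, 0.15393047, 0.45249109]), 'attitude': array([ 0.80857319, -0.11136679,  0.07818438, -0.57244566])}
```

View pics/w1.png

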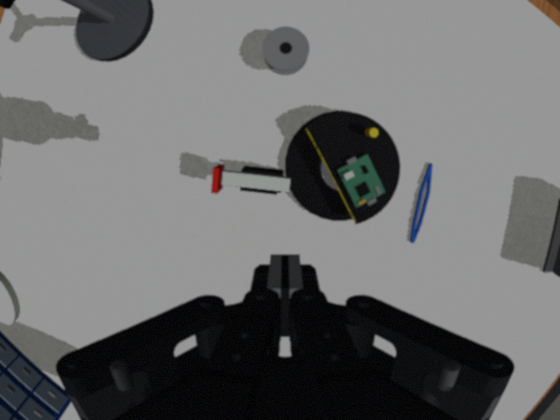

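The wrist view shows the red tab at (217,180), the bar up to (290,183), the yellow flat stripe from (308,130) to (356,222), the post at (373,132), and the reel at (286,50).

```bash
python3 - <<'E'
import pickle
from h import *
f=pickle.load(open("w1.pkl","rb"));hsv=cv2.cvtColor(f["img"],cv2.COLOR_BGR2HSV)
P=lambda pts,z:np.array([onz(f,u,v,z,True)[:2] for u,v in pts])
# stripe
m=cv2.inRange(hsv,(20,90,50),(36,255,255));m[:, :295]=0;m[:,405:]=0;m[:100]=0;m[240:]=0
n,l,s,c=cv2.connectedComponentsWithStats(m)
for i in range(1,n):
    if s[i,4]>5: print("Y",s[i],c[i])
st=[(u,v) for v,u in np.argwhere(m) if abs((u-308)*92-(v-130)*48)/104<5 and u<362]
q=P(st,.042);vx,vy,x0,y0=cv2.fitLine(q.astype(np.float32),2,0,.01,.01).ravel();d=np.array([vx,vy]);o=np.array([x0,y0])
t=(q-o)@d;e=o+np.outer([t.min(),t.max()],d);print("flat ends",e,"len",np.ptp(t))
mid=e.mean(0);post=onz(f,373,132,.066,True)[:2]
nrm=np.array([-d[1],d[0]]);nrm*=-np.sign(nrm@(post-mid));axis=mid-.02*nrm
print("mid",mid,"n",nrm,np.degrees(np.arctan2(nrm[1],nrm[0])),"axis",axis,"post",post,"r",np.linalg.norm(post-axis))
# red tab, bar
r=cv2.inRange(hsv,(0,120,60),(8,255,255));r|=cv2.inRange(hsv,(172,120,60),(180,255,255));r[:, 235:]=0;r[:, :195]=0;r[220:]=0
k=np.argwhere(r)[:,::-1];print("red px",k.min(0),k.max(0));qr=P(k,.067);R_=cv2.minAreaRect(qr.astype(np.float32)*1000);print("tab top",R_)
b=cv2.inRange(hsv,(0,0,135),(180,60,255));b[:165]=0;b[205:]=0;b[:,:218]=0;b[:,296:]=0
cs=max(cv2.findContours(b,0,1)[0],key=cv2.contourArea)[:,0];print("bar px",cs.min(0),cs.max(0));print("bar",cv2.minAreaRect((P(cs,.044)*1000).astype(np.float32)))
cv2.imwrite("pics/w1c.png",cv2.resize(f["img"][100:240,190:410],None,fx=3.6,fy=3.6,interpolation=2))
E
```

```text
Y [366 127  13  12 118] [372.44915254 132.01694915]
Y [306 128  51  94 275] [330.78545455 174.94545455]
Y [358 199   8   7  38] [361.73684211 201.86842105]
flat ends [[0.47403781 0.02378396]
 [0.56644424 0.12808063]] len 0.13934398411026877
mid [0.52024102 0.0759323 ] n [-0.7484835  0.6631534] 138.45917 axis [0.53521069 0.06266923] post [0.59095298 0.05191207] r 0.0567707603760463
red px [212 166] [223 192]
tab top ((473.54046630859375, 210.2106475830078), (33.15830993652344, 12.357229232788086), 13.332406997680664)
bar px [218 172] [295 204]
bar ((473.4918212890625, 162.4168701171875), (42.15931701660156, 100.68573760986328), 19.145009994506836)
```

View pics/w1c.png

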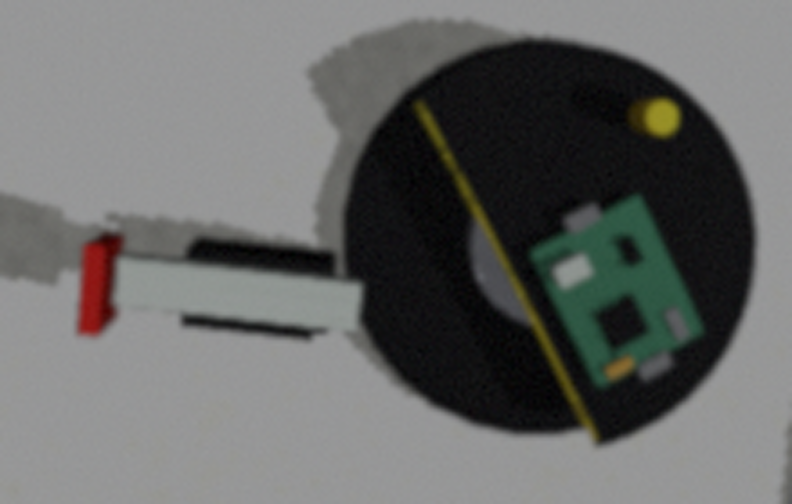

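The crop (3.6x, offset 190,100) shows the bar's edges at (118,257)-(362,284) and (112,304)-(358,330), the post top at (662,118), and the bright tab top from (92,240) to (90,332).

```bash
python3 - <<'E'
import pickle
from h import *
f=pickle.load(open("w1.pkl","rb"))
W=lambda u,v,z:onz(f,190+u/3.6,100+v/3.6,z,True)[:2]
a,b,c,d=W(118,257,.044),W(362,284,.044),W(112,304,.044),W(358,330,.044)
ex=(a-b)/np.linalg.norm(a-b)+(c-d)/np.linalg.norm(c-d);ex/=np.linalg.norm(ex);ey=np.array([-ex[1],ex[0]])
print("ex",ex,"ey",ey,"yaw",np.degrees(np.arctan2(ex[1],ex[0])),[np.degrees(np.arctan2(*(p-q)[::-1])) for p,q in((a,b),(c,d))])
A=np.array([.5352,.0627]);S=lambda p:np.round([(p-A)@ex*1e3,(p-A)@ey*1e3],1)
post=W(662,118,.066)
for n,p in dict(a=a,b=b,c=c,d=d,tabo=W(86,286,.067),tabi=W(110,288,.067),post=post).items(): print(n,p.round(4),S(p))
n=np.array([-.7485,.6632]);print("theta flat",np.arctan2(n@ex,n@ey),"theta post",-np.radians(60)-np.arctan2(*S(post)[::-1]))
for p in ((A+.128*ex+.029*ey),(A+.029*ex-.05*ey)):print(p)
E
```

```text
ex [-0.22148105  0.97516468] ey [-0.97516468 -0.22148105] yaw 102.79603684274936 [np.float64(102.61360080460616), np.float64(102.97847288089255)]
a [0.4803 0.2096] [155.4  21. ]
b [0.4993 0.1245] [68.2 21.3]
c [0.4633 0.2066] [156.3  38.2]
d [0.4832 0.1203] [67.6 37.9]
tabo [0.4717 0.2141] [161.7  28.4]
tabi [0.4737 0.206 ] [153.3  28.2]
post [0.5905 0.0505] [-24.1 -51.2]
theta flat 0.9483809098540016 theta post 0.9635354140947208
[0.47857065 0.18109813]
[0.57753528 0.10205383]
```

Emit:
servo_tool(travel=[[-0.2,0.8,0],[-0.2,0.8,0],[-0.2,0.8,-0.5],[-0.2,0.8,-1],[0,0,-1]], dr=[[0,0,-0.65],[0,0,-0.65],[0,0,0],[0,0,0],[0,0,0]], hand=[1,1,1,1,1])

```text
clock: 2.65
ee_pos: [0.4627, 0.2587, 0.213]
ee_rot: [-0.001, 0.994, 0.112, 0.002]
wrist_force: [1.6, -0.7, -0.6]
width: -0.0001
grip_force: 0.0
```

Emit:
servo_tool(travel=[[0,0,-1],[0,0,-1],[0,0,-1],[0,0,-1],[0,0,0]], dr=[[0,0,0],[0,0,0],[0,0,0],[0,0,0],[0,0,0]], hand=[1,1,1,1,1])

```text
clock: 3.15
ee_pos: [0.4581, 0.2536, 0.0471]
ee_rot: [0.002, 0.994, 0.11, -0.006]
wrist_force: [-1.3, -0.8, -0.1]
width: 0.0001
grip_force: 0.0
```

Emit:
servo_tool(travel=[[0.05,-0.2,0],[0.05,-0.2,0],[0.05,-0.2,0],[0,0,0]], dr=[[0,0,0],[0,0,0],[0,0,0],[0,0,0]], hand=[1,1,1,1])

```text
clock: 3.55
ee_pos: [0.4707, 0.2321, 0.0548]
ee_rot: [-0.0, 0.994, 0.111, 0.002]
wrist_force: [-0.1, -0.3, -0.3]
width: -0.0003
grip_force: 0.0
```

```bash
cat >> h.py <<'E'
A=np.array([.5352,.0627]);ex=np.array([-.2215,.9752]);ey=np.array([-.9752,-.2215])
def st():
    from plant import telemetry
    s=telemetry.get_state();p=s["ee_pos"][:2]-A;F=s["wrist_force"][:2]
    print(s["clock"],"TCP stand mm",np.round([p@ex*1e3,p@ey*1e3,s["ee_pos"][2]*1e3],1),"F",np.round([F@ex,F@ey,s["wrist_force"][2]],1));return s
E
python3 -c "from h import *;st()"
```

```text
3.55 TCP stand mm [179.5  25.4  54.8] F [-0.3  0.1 -0.3]
```

Emit:
servo_tool(travel=[[0,-0.1,-0.15],[0,-0.1,0],[0.03,-0.1,0],[0.03,-0.1,0],[0.02,-0.1,0]], dr=[[0,0,0],[0,0,0],[0,0,0],[0,0,0],[0,0,0]], hand=[1,1,1,1,1])

```text
clock: 4.05
ee_pos: [0.4718, 0.2128, 0.0467]
ee_rot: [-0.0, 0.994, 0.112, -0.0]
wrist_force: [-1.6, 3.5, 2.9]
width: -0.0001
grip_force: 1.4
```

Emit:
servo_tool(travel=[[0.02,-0.1,0],[0.02,-0.1,0],[0.02,-0.1,0]], dr=[[0,0,0],[0,0,0],[0,0,0]], hand=[1,1,1])

```text
clock: 4.35
ee_pos: [0.4745, 0.2006, 0.0467]
ee_rot: [-0.0, 0.994, 0.111, 0.0]
wrist_force: [-0.7, 2.1, 0.8]
width: -0.0001
grip_force: 1.3
```

```bash
python3 -c "from h import *;st()"
```

```text
4.35 TCP stand mm [148.   28.6  46.7] F [2.2 0.2 0.8]
```

Emit:
servo_tool(travel=[[0.02,-0.08,0],[0.02,-0.08,0],[0.01,-0.05,0]], dr=[[0,0,0],[0,0,0],[0,0,0]], hand=[1,1,1])

```text
clock: 4.65
ee_pos: [0.476, 0.1943, 0.0468]
ee_rot: [-0.002, 0.994, 0.111, -0.0]
wrist_force: [-3.9, 17.9, 1.9]
width: 0.0002
grip_force: 9.1
```

```bash
python3 - <<'E'
from h import *;st()
from plant import vision
f=vision.grab_frame("top");print(blobs(f["img"],(0,120,60),(8,255,255)))
E
```

```text
4.65 TCP stand mm [141.5  28.6  46.8] F [18.3 -0.1  1.9]
[(np.int32(69), array([251.8, 412.5]), array([244, 403,  16,  16], dtype=int32)), (np.int32(7), array([251.1, 406.1]), array([250, 404,   3,   5], dtype=int32)), (np.int32(6), array([264.3, 415. ]), array([263, 413,   3,   4], dtype=int32)), (np.int32(7), array([270.3, 414.1]), array([268, 413,   6,   3], dtype=int32))]
```

Emit:
servo_tool(travel=[[0,0,0],[0,0,0],[-0.05,0.2,0],[-0.1,0.4,0.2],[0,0.2,0.9]], dr=[[0,0,0],[0,0,0],[0,0,0],[0,0,0],[0,0,0]], hand=[1,1,1,1,1])

```text
clock: 5.2
ee_pos: [0.4664, 0.2236, 0.0868]
ee_rot: [0.001, 0.994, 0.112, -0.005]
wrist_force: [0.6, -0.2, 0.0]
width: -0.0002
grip_force: 0.0
```

Emit:
servo_tool(travel=[[0,0,1],[0.2,-0.8,1],[0.2,-0.8,1],[0,0,0],[0,0,0]], dr=[[0,0,0],[0,0,0],[0,0,0],[0,0,0],[0,0,0]], hand=[1,1,1,1,1])

```text
clock: 5.7
ee_pos: [0.4867, 0.1619, 0.2089]
ee_rot: [0.0, 0.994, 0.111, 0.001]
wrist_force: [-0.9, 0.1, -1.0]
width: 0.0003
grip_force: 0.0
```

```bash
python3 - <<'E'
from h import *;s=st();print(s["joint_pos"])
from plant import vision
import pickle
f=vision.grab_frame("wrist");pickle.dump(f,open("w2.pkl","wb"));cv2.imwrite("pics/w2.png",f["img"])
E
```

```text
5.7 TCP stand mm [107.5  25.3 208.9] F [ 0.3  0.9 -1. ]
[ 1.67828084e-01 -3.37702621e-02  1.84178626e+00 -7.16558540e-04
  1.33128377e+00  1.51731729e+00]
```

View pics/w2.png

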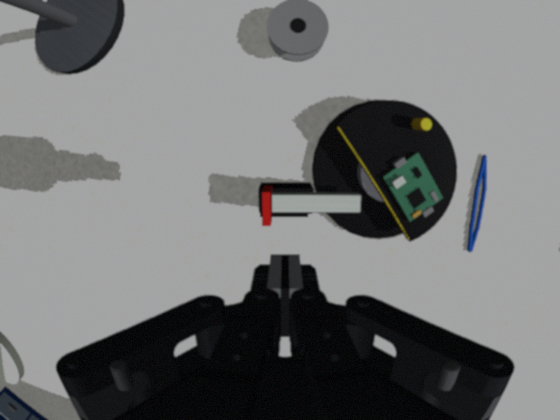

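The wrist view now shows the tab at (266,206), the bar nose at (361,204), the post at (427,124), and the stripe from (339,128) to (410,240).

```bash
python3 - <<'E'
import pickle
from h import *
f=pickle.load(open("w2.pkl","rb"))
S=lambda p:np.round([(p-A)@ex*1e3,(p-A)@ey*1e3],1)
W=lambda u,v,z:onz(f,u,v,z,True)[:2]
for n,a in dict(nose1=(361,194.5,.044),nose2=(361,212.5,.044),bar1=(272,194.5,.044),bar2=(272,213,.044),tabo=(262,206,.067),post=(427.5,124.5,.066),f1=(339,127,.042),f2=(410,240,.042)).items(): print(n,W(*a).round(4),S(W(*a)))
hsv=cv2.cvtColor(f["img"],cv2.COLOR_BGR2HSV)
m=cv2.inRange(hsv,(20,90,50),(36,255,255));n,l,s,c=cv2.connectedComponentsWithStats(m)
for i in range(1,n):
    if s[i,4]>40: print("Y",s[i],c[i])
    if s[i,3]>60:
        q=np.array([W(u,v,.042) for v,u in np.argwhere(l==i)]);vx,vy,x0,y0=cv2.fitLine(q.astype(np.float32),2,0,.01,.01).ravel();d=np.array([vx,vy]);o=np.array([x0,y0]);t=(q-o)@d;mid=o+d*(t.min()+t.max())/2
        n_=np.array([-d[1],d[0]]);n_*=np.sign(n_@ey);print("len",np.ptp(t),"axis",mid-.02*n_,"theta",np.arctan2(n_@ex,n_@ey))
E
```

```text
nose1 [0.508  0.0896] [32.2 20.5]
nose2 [0.4904 0.0845] [31.2 38.8]
bar1 [0.4886 0.1746] [119.4  20.7]
bar2 [0.4705 0.1707] [119.7  39.2]
tabo [0.4811 0.1814] [127.7  26.5]
post [0.5907 0.0497] [-25.  -51.2]
f1 [0.5664 0.1267] [ 55.6 -44.6]
f2 [0.473  0.0218] [-26.1  69.7]
Y [412 117  21  15 236] [422.54237288 123.61016949]
Y [337 126  73 114 481] [372.30561331 180.13513514]
len 0.14062728711830105 axis [0.53514078 0.06297137] theta 0.9489881245683948
Y [412 210  10   9  58] [416.4137931  213.74137931]
```

Bar is in (nose at x 32, tab at 128), θ≈0.95. Next I position behind the post.

Emit:
servo_tool(travel=[[0.6,-0.9,0],[0.6,-0.9,0],[0.6,-0.9,0],[0.6,-0.9,0],[0,0,-0.5]], dr=[[0,0,-1],[0,0,-1],[0,0,-1],[0,0,-1],[0,0,-0.9]], hand=[1,1,1,1,1])

```text
clock: 6.25
ee_pos: [0.5849, 0.015, 0.1883]
ee_rot: [0.001, 0.994, -0.105, 0.002]
wrist_force: [-0.1, 0.2, -0.2]
width: -0.0001
grip_force: 0.0
```

Emit:
servo_tool(travel=[[0,0,-1],[0,0,-1],[0,0,0],[0,0,0]], dr=[[0,0,0],[0,0,0],[0,0,0],[0,0,0]], hand=[1,1,1,1])

```text
clock: 6.65
ee_pos: [0.5802, 0.0196, 0.1062]
ee_rot: [0.0, 0.995, -0.102, -0.002]
wrist_force: [1.0, -0.0, 0.4]
width: 0.0002
grip_force: 0.0
```

```bash
cat >> h.py <<'E'
A=np.array([.5351,.0630])
def pt(th=None):
    s=st();w,x,y,z=s["ee_rot"];ang=np.degrees(np.arctan2(*R.from_quat([x,y,z,w]).apply([0,1,0])[:2][::-1]))-102.8
    p=s["ee_pos"][:2]-A;q=np.array([p@ex,p@ey]);F=s["wrist_force"][:2]
    a=np.radians((ang+90)%180-90);t=np.array([np.cos(a),np.sin(a)]);n=np.array([t[1],-t[0]])
    Fs=np.array([F@ex,F@ey]);print("faceang(stand) %.1f"%np.degrees(a),"along t %.1f radial out %.1f mm"%(q@t*1e3,q@n*1e3),"F t %.1f n %.1f"%(Fs@t,Fs@n),"tworld/0.04 per mm",(1e-3/.04*(t[0]*ex+t[1]*ey)).round(4),"n",(1e-3/.04*(n[0]*ex+n[1]*ey)).round(4))
    return s
E
python3 -c "from h import *;pt()"
```

```text
6.65 TCP stand mm [-52.3 -34.4 106.2] F [-0.2 -1.   0.4]
faceang(stand) -24.5 along t -33.4 radial out 53.0 mm F t 0.2 n 1.0 tworld/0.04 per mm [0.0051 0.0245] n [ 0.0245 -0.0051]
```

Emit:
servo_tool(travel=[[0.12,-0.03,-0.4],[0,0,-0.5],[0,0,-0.5],[0,0,0],[0,0,0]], dr=[[0,0,0],[0,0,0],[0,0,0],[0,0,0],[0,0,0]], hand=[1,1,1,1,1])

```text
clock: 7.15
ee_pos: [0.5879, 0.0178, 0.0538]
ee_rot: [0.0, 0.995, -0.102, 0.001]
wrist_force: [0.9, -0.3, 0.1]
width: 0.0004
grip_force: 0.0
```

```bash
python3 -c "from h import *;pt()"
```

```text
7.15 TCP stand mm [-55.7 -41.4  53.8] F [-0.5 -0.9  0.1]
faceang(stand) -24.5 along t -33.6 radial out 60.8 mm F t -0.1 n 1.0 tworld/0.04 per mm [0.0051 0.0245] n [ 0.0245 -0.0051]
```

Emit:
servo_tool(travel=[[0.02,0.09,-0.07],[0.02,0.09,0],[0.02,0.09,0],[0.01,0.06,0],[0,0,0]], dr=[[0,0,0],[0,0,0],[0,0,0],[0,0,0],[0,0,0]], hand=[1,1,1,1,1])

```text
clock: 7.65
ee_pos: [0.5897, 0.0313, 0.0494]
ee_rot: [-0.0, 0.995, -0.102, 0.0]
wrist_force: [0.9, -0.1, -0.4]
width: 0.0001
grip_force: 0.0
```

```bash
python3 - <<'E'
from h import *;s=pt()
# rigid rotation rows of 3 deg about axis for contact pose
p=s["ee_pos"][:2]-A;d=np.radians(3)
for i in range(18):
    c,sn=np.cos(d*i),np.sin(d*i);q=np.array([c*p[0]-sn*p[1],sn*p[0]+c*p[1]]);c,sn=np.cos(d),np.sin(d);r=np.array([c*q[0]-sn*q[1],sn*q[0]+c*q[1]])
    print(i,((r-q)/.04).round(3))
E
```

```text
7.65 TCP stand mm [-43.  -46.2  49.4] F [-0.3 -0.8 -0.4]
faceang(stand) -24.5 along t -20.0 radial out 59.9 mm F t 0.1 n 0.9 tworld/0.04 per mm [0.0051 0.0245] n [ 0.0245 -0.0051]
0 [0.04  0.073]
1 [0.036 0.074]
2 [0.032 0.076]
3 [0.028 0.078]
4 [0.024 0.079]
5 [0.02 0.08]
6 [0.015 0.081]
7 [0.011 0.082]
8 [0.007 0.082]
9 [0.002 0.083]
10 [-0.002  0.083]
11 [-0.006  0.082]
12 [-0.011  0.082]
13 [-0.015  0.081]
14 [-0.019  0.08 ]
15 [-0.023  0.079]
16 [-0.027  0.078]
17 [-0.031  0.076]
```

Emit:
servo_tool(travel=[[0.04,0.07,0],[0.035,0.075,0],[0.03,0.075,0],[0.03,0.08,0],[0.025,0.08,0]], dr=[[0,0,0.6],[0,0,0.6],[0,0,0.6],[0,0,0.6],[0,0,0.6]], hand=[1,1,1,1,1])

```text
clock: 8.15
ee_pos: [0.5959, 0.0458, 0.0492]
ee_rot: [0.0, 1.0, 0.03, -0.0]
wrist_force: [-0.7, -1.7, 0.1]
width: -0.0001
grip_force: 0.6
```

```bash
python3 - <<'E'
from h import *;pt()
E
```

```text
8.15 TCP stand mm [-30.2 -55.5  49.2] F [-1.5  1.1  0.1]
faceang(stand) -9.4 along t -20.8 radial out 59.6 mm F t -1.7 n -0.8 tworld/0.04 per mm [-0.0015  0.025 ] n [0.025  0.0015]
```

Emit:
servo_tool(travel=[[0.02,0.08,0],[0.015,0.08,0],[0.01,0.08,0],[0.005,0.08,0],[0,0.08,0]], dr=[[0,0,0.6],[0,0,0.6],[0,0,0.6],[0,0,0.6],[0,0,0.6]], hand=[1,1,1,1,1])

```text
clock: 8.65
ee_pos: [0.5981, 0.0618, 0.0492]
ee_rot: [0.0, 0.987, 0.16, 0.0]
wrist_force: [1.1, -1.1, -0.1]
width: -0.0001
grip_force: 0.6
```

Emit:
servo_tool(travel=[[-0.005,0.08,0],[-0.005,0.08,0],[-0.01,0.08,0],[-0.015,0.08,0],[0,0,0]], dr=[[0,0,0.6],[0,0,0.6],[0,0,0.6],[0,0,0.6],[0,0,0]], hand=[1,1,1,1,1])

```text
clock: 9.15
ee_pos: [0.5967, 0.075, 0.0492]
ee_rot: [0.0, 0.965, 0.262, 0.0]
wrist_force: [0.4, -0.0, -0.0]
width: 0.0002
grip_force: 0.1
```

```bash
python3 - <<'E'
from h import *;pt()
from plant import vision
import pickle
f=vision.grab_frame("wrist");pickle.dump(f,open("w3.pkl","wb"));cv2.imwrite("pics/w3.png",f["img"])
E
```

```text
9.15 TCP stand mm [ -1.9 -62.8  49.2] F [-0.1 -0.4 -0. ]
faceang(stand) 17.5 along t -20.8 radial out 59.2 mm F t -0.2 n 0.3 tworld/0.04 per mm [-0.0126  0.0216] n [0.0216 0.0126]
```

View pics/w3.png

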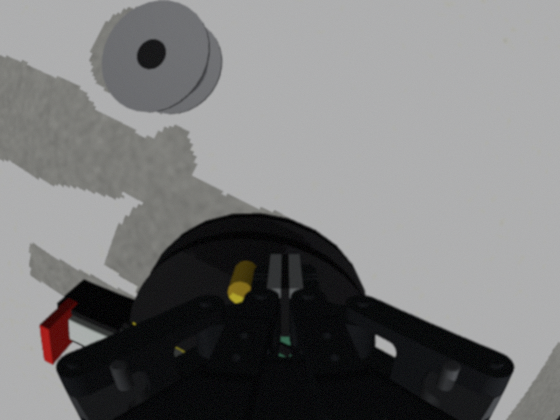

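The wrist view shows the post at about (240,280) just ahead of the shut fingers at (283,270), the plate nearly square and the reel at (155,55) clear. I go on gently.

Emit:
servo_tool(travel=[[-0.02,0.08,0],[-0.02,0.08,0],[-0.025,0.08,0],[0,0,0]], dr=[[0,0,0.6],[0,0,0.6],[0,0,0.6],[0,0,0]], hand=[1,1,1,1])

```text
clock: 9.6
ee_pos: [0.5938, 0.0845, 0.0491]
ee_rot: [0.0, 0.942, 0.336, -0.0]
wrist_force: [0.2, 0.2, -0.6]
width: 0.0002
grip_force: 0.1
```

```bash
python3 - <<'E'
from h import *;pt()
E
```

```text
9.6 TCP stand mm [  8.  -62.   49.1] F [ 0.1 -0.2 -0.6]
faceang(stand) 26.5 along t -20.5 radial out 59.0 mm F t 0.0 n 0.3 tworld/0.04 per mm [-0.0158  0.0194] n [0.0194 0.0158]
```

Emit:
servo_tool(travel=[[-0.01,0.025,0],[-0.01,0.025,0],[0,0,0]], dr=[[0,0,0.2],[0,0,0.2],[0,0,0.2]], hand=[1,1,1])

```text
clock: 9.9
ee_pos: [0.5931, 0.0865, 0.0491]
ee_rot: [-0.0, 0.933, 0.361, 0.0]
wrist_force: [0.6, -0.2, 0.3]
width: 0.0001
grip_force: 0.3
```

```bash
python3 - <<'E'
from h import *;pt()
E
```

```text
9.9 TCP stand mm [ 10.1 -61.8  49.1] F [-0.4 -0.6  0.3]
faceang(stand) 29.5 along t -21.7 radial out 58.7 mm F t -0.6 n 0.3 tworld/0.04 per mm [-0.0168  0.0185] n [0.0185 0.0168]
```

Emit:
servo_tool(travel=[[-0.005,0.005,0],[-0.005,0.005,0],[0,0,0]], dr=[[0,0,0],[0,0,0],[0,0,0]], hand=[1,1,1])

```text
clock: 10.2
ee_pos: [0.5927, 0.0869, 0.0491]
ee_rot: [0.0, 0.933, 0.361, 0.0]
wrist_force: [0.7, -0.3, 0.0]
width: 0.0
grip_force: 0.6
```

Emit:
servo_tool(travel=[[-0.005,0.005,0],[-0.005,0.005,0],[0,0,0]], dr=[[0,0,0],[0,0,0],[0,0,0]], hand=[1,1,1])

```text
clock: 10.5
ee_pos: [0.5923, 0.0873, 0.0491]
ee_rot: [-0.0, 0.933, 0.361, 0.0]
wrist_force: [2.2, 0.1, -0.3]
width: 0.0001
grip_force: 0.5
```

```bash
python3 - <<'E'
from h import *;pt()
E
```

```text
10.5 TCP stand mm [ 11.  -61.1  49.1] F [-0.4 -2.2 -0.3]
faceang(stand) 29.5 along t -20.5 radial out 58.6 mm F t -1.4 n 1.7 tworld/0.04 per mm [-0.0168  0.0185] n [0.0185 0.0168]
```

Emit:
servo_tool(travel=[[-0.005,0.005,0],[0,0,0]], dr=[[0,0,0],[0,0,0]], hand=[1,1])

```text
clock: 10.7
ee_pos: [0.5921, 0.0875, 0.0491]
ee_rot: [0.0, 0.933, 0.361, 0.0]
wrist_force: [1.6, -0.2, -0.1]
width: 0.0
grip_force: 0.5
```

Emit:
servo_tool(travel=[[-0.005,0.005,0],[0,0,0]], dr=[[0,0,0],[0,0,0]], hand=[1,1])

```text
clock: 10.9
ee_pos: [0.5919, 0.0877, 0.0491]
ee_rot: [0.0, 0.933, 0.361, 0.0]
wrist_force: [1.2, -0.3, 0.5]
width: 0.0003
grip_force: 0.5
```

```bash
python3 - <<'E'
from h import *;pt()
E
```

```text
10.9 TCP stand mm [ 11.5 -60.8  49.1] F [-0.5 -1.1  0.5]
faceang(stand) 29.5 along t -19.9 radial out 58.6 mm F t -1.0 n 0.7 tworld/0.04 per mm [-0.0168  0.0185] n [0.0185 0.0168]
```

Emit:
servo_tool(travel=[[-0.005,0.005,0],[0,0,0]], dr=[[0,0,0],[0,0,0]], hand=[1,1])

```text
clock: 11.1
ee_pos: [0.5916, 0.0879, 0.0491]
ee_rot: [-0.0, 0.933, 0.361, 0.0]
wrist_force: [1.2, 0.4, 0.7]
width: -0.0
grip_force: 0.5
```

Emit:
servo_tool(travel=[[-0.005,0.005,0],[0,0,0]], dr=[[0,0,0],[0,0,0]], hand=[1,1])

```text
clock: 11.3
ee_pos: [0.5914, 0.0881, 0.0491]
ee_rot: [-0.0, 0.933, 0.361, -0.0]
wrist_force: [0.5, -0.9, -0.2]
width: 0.0
grip_force: 0.5
```

Emit:
servo_tool(travel=[[-0.005,0.005,0],[0,0,0]], dr=[[0,0,0],[0,0,0]], hand=[1,1])

```text
clock: 11.5
ee_pos: [0.5912, 0.0883, 0.0491]
ee_rot: [-0.0, 0.933, 0.361, 0.0]
wrist_force: [1.0, -0.9, -1.1]
width: 0.0003
grip_force: 0.5
```

Emit:
servo_tool(travel=[[-0.005,0.005,0],[0,0,0]], dr=[[0,0,0],[0,0,0]], hand=[1,1])

```text
clock: 11.7
ee_pos: [0.591, 0.0885, 0.0491]
ee_rot: [0.0, 0.933, 0.361, 0.0]
wrist_force: [0.6, -0.5, -0.2]
width: 0.0
grip_force: 0.5
```

Emit:
servo_tool(travel=[[-0.005,0.005,0],[0,0,0]], dr=[[0,0,0],[0,0,0]], hand=[1,1])

```text
clock: 11.9
ee_pos: [0.5908, 0.0887, 0.0491]
ee_rot: [-0.0, 0.933, 0.361, -0.0]
wrist_force: [1.5, -0.1, -0.1]
width: 0.0
grip_force: 0.5
```

Emit:
servo_tool(travel=[[-0.005,0.005,0],[0,0,0]], dr=[[0,0,0],[0,0,0]], hand=[1,1])

```text
clock: 12.1
ee_pos: [0.5907, 0.0888, 0.0491]
ee_rot: [0.0, 0.933, 0.361, 0.0]
wrist_force: [2.4, 0.1, 0.5]
width: 0.0001
grip_force: 0.8
```

```bash
python3 - <<'E'
from h import *;pt()
from plant import vision
f=vision.grab_frame("wrist");cv2.imwrite("pics/w4.png",cv2.resize(f["img"][180:400,20:400],None,fx=2,fy=2,interpolation=2))
E
```

```text
12.1 TCP stand mm [ 12.8 -60.   49.1] F [-0.4 -2.4  0.5]
faceang(stand) 29.5 along t -18.3 radial out 58.5 mm F t -1.5 n 1.9 tworld/0.04 per mm [-0.0168  0.0185] n [0.0185 0.0168]
```

Emit:
servo_tool(travel=[[-0.005,0.005,0],[0,0,0]], dr=[[0,0,0],[0,0,0]], hand=[1,1])

```text
clock: 12.35
ee_pos: [0.5907, 0.0889, 0.0491]
ee_rot: [0.0, 0.933, 0.361, 0.0]
wrist_force: [2.1, -1.3, -0.7]
width: -0.0002
grip_force: 1.4
```

Emit:
servo_tool(travel=[[0,0,0]], dr=[[0,0,0]], hand=[1])

```text
clock: 12.45
ee_pos: [0.5906, 0.0889, 0.0491]
ee_rot: [0.0, 0.933, 0.361, 0.0]
wrist_force: [2.2, -2.3, -0.3]
width: 0.0002
grip_force: 1.5
```

Emit:
servo_tool(travel=[[-0.005,0.005,0],[0,0,0]], dr=[[0,0,0],[0,0,0]], hand=[1,1])

```text
clock: 12.65
ee_pos: [0.5906, 0.089, 0.0492]
ee_rot: [0.0, 0.933, 0.361, 0.0]
wrist_force: [4.2, -2.5, -1.4]
width: 0.0003
grip_force: 2.2
```

Emit:
servo_tool(travel=[[-0.005,0.005,0],[0,0,0]], dr=[[0,0,0],[0,0,0]], hand=[1,1])

```text
clock: 12.85
ee_pos: [0.5905, 0.0891, 0.0492]
ee_rot: [0.0, 0.933, 0.361, 0.0]
wrist_force: [4.3, -3.1, -1.4]
width: 0.0002
grip_force: 2.7
```

```bash
python3 - <<'E'
from h import *;pt()
E
```

```text
12.85 TCP stand mm [ 13.1 -59.8  49.2] F [-3.9 -3.5 -1.4]
faceang(stand) 29.5 along t -18.0 radial out 58.5 mm F t -5.2 n 1.1 tworld/0.04 per mm [-0.0168  0.0185] n [0.0185 0.0168]
```

Emit:
servo_tool(travel=[[-0.005,0.005,0],[0,0,0]], dr=[[0,0,0],[0,0,0]], hand=[1,1])

```text
clock: 13.05
ee_pos: [0.5905, 0.0891, 0.0492]
ee_rot: [0.001, 0.933, 0.361, 0.0]
wrist_force: [5.7, -3.0, -1.3]
width: 0.0
grip_force: 3.1
```

Emit:
servo_tool(travel=[[-0.005,0.005,0],[0,0,0],[0,0,0]], dr=[[0,0,0],[0,0,0],[0,0,0]], hand=[1,1,1])

```text
clock: 13.35
ee_pos: [0.5905, 0.0892, 0.0493]
ee_rot: [0.001, 0.933, 0.361, 0.001]
wrist_force: [5.7, -4.1, -1.9]
width: 0.0002
grip_force: 3.4
```

```bash
python3 - <<'E'
from h import *;pt()
E
```

```text
13.35 TCP stand mm [ 13.2 -59.8  49.3] F [-5.2 -4.7 -1.9]
faceang(stand) 29.5 along t -17.9 radial out 58.6 mm F t -6.9 n 1.5 tworld/0.04 per mm [-0.0168  0.0185] n [0.0185 0.0168]
```

One more step to about 8 N, then hold for over a second.

Emit:
servo_tool(travel=[[-0.005,0.005,0],[0,0,0],[0,0,0],[0,0,0],[0,0,0]], dr=[[0,0,0],[0,0,0],[0,0,0],[0,0,0],[0,0,0]], hand=[1,1,1,1,1])

```text
clock: 13.85
ee_pos: [0.5904, 0.0892, 0.0493]
ee_rot: [0.001, 0.933, 0.361, 0.001]
wrist_force: [6.7, -4.3, -3.3]
width: -0.0001
grip_force: 3.8
```

Emit:
servo_tool(travel=[[0,0,0],[0,0,0],[0,0,0],[0,0,0],[0,0,0]], dr=[[0,0,0],[0,0,0],[0,0,0],[0,0,0],[0,0,0]], hand=[1,1,1,1,1])

```text
clock: 14.35
ee_pos: [0.5904, 0.0892, 0.0493]
ee_rot: [0.001, 0.933, 0.361, 0.001]
wrist_force: [5.5, -4.9, -2.1]
width: 0.0
grip_force: 3.8
```

Emit:
servo_tool(travel=[[0,0,0],[0,0,0],[0,0,0],[0,0,0],[0,0,0]], dr=[[0,0,0],[0,0,0],[0,0,0],[0,0,0],[0,0,0]], hand=[1,1,1,1,1])

```text
clock: 14.85
ee_pos: [0.5904, 0.0892, 0.0493]
ee_rot: [0.001, 0.933, 0.361, 0.001]
wrist_force: [6.8, -4.2, -3.9]
width: 0.0001
grip_force: 3.8
```

```bash
python3 - <<'E'
from h import *;pt()
E
```

```text
14.85 TCP stand mm [ 13.3 -59.8  49.3] F [-5.6 -5.7 -3.9]
faceang(stand) 29.5 along t -17.9 radial out 58.6 mm F t -7.7 n 2.2 tworld/0.04 per mm [-0.0168  0.0185] n [0.0185 0.0168]
```

Emit:
servo_tool(travel=[[0.02,-0.02,0],[0.03,-0.03,0],[0.05,-0.05,0],[0.1,-0.1,0],[0.1,-0.1,0]], dr=[[0,0,0],[0,0,0],[0,0,0],[0,0,0],[0,0,0]], hand=[1,1,1,1,1])

```text
clock: 15.35
ee_pos: [0.6013, 0.078, 0.0488]
ee_rot: [-0.0, 0.933, 0.361, -0.0]
wrist_force: [-0.5, -0.1, 0.3]
width: -0.0003
grip_force: 0.0
```

Emit:
servo_tool(travel=[[0,0,0.8],[0,0,1],[0,0,1],[-0.6,0.6,1],[-0.6,0.6,0]], dr=[[0,0,0],[0,0,0],[0,0,0],[0,0,0],[0,0,0]], hand=[1,1,1,1,1])

```text
clock: 15.85
ee_pos: [0.5585, 0.125, 0.2064]
ee_rot: [0.002, 0.933, 0.36, 0.006]
wrist_force: [1.3, 0.4, 0.3]
width: 0.0002
grip_force: 0.0
```

Emit:
servo_tool(travel=[[-0.8,0.6,0.5],[-0.6,0.6,0],[0,0,0],[0,0,0]], dr=[[0,0,0],[0,0,0],[0,0,0],[0,0,0]], hand=[1,1,1,1])

```text
clock: 16.25
ee_pos: [0.4985, 0.1732, 0.2195]
ee_rot: [0.0, 0.932, 0.361, 0.0]
wrist_force: [-0.2, -0.1, -0.1]
width: 0.0002
grip_force: 0.0
```

```bash
python3 - <<'E'
from h import *;st()
from plant import vision
import pickle
f=vision.grab_frame("wrist");pickle.dump(f,open("w5.pkl","wb"));cv2.imwrite("pics/w5.png",f["img"])
W=lambda u,v,z:onz(f,u,v,z,True)[:2]
hsv=cv2.cvtColor(f["img"],cv2.COLOR_BGR2HSV)
m=cv2.inRange(hsv,(20,90,50),(36,255,255));n,l,s,c=cv2.connectedComponentsWithStats(m)
for i in range(1,n):
    if s[i,4]>20:
        q=np.array([W(u,v,.042) for v,u in np.argwhere(l==i)]);vx,vy,x0,y0=cv2.fitLine(q.astype(np.float32),2,0,.01,.01).ravel();n_=np.array([-vy,vx]);n_*=np.sign(n_@ey)
        o=np.array([x0,y0])-A;print(s[i],c[i].round(),"stand",o@ex,o@ey,"len",np.ptp((q-[x0,y0])@[vx,vy]),"theta",np.arctan2(n_@ex,n_@ey))
E
```

```text
16.25 TCP stand mm [115.6  11.2 219.5] F [-0.   0.2 -0.1]
[382 183  18  16 207] [391. 190.] stand 0.02221220195608139 -0.049385964697550515 len 0.021535755323519708 theta 0.042619425914033435
[339 235  19  11  32] [349. 241.] stand 0.03179939037280083 0.019723620881189126 len 0.02328025230788202 theta 0.026790329640363333
[412 257   9  10  50] [416. 262.] stand -0.05128673819286823 0.002508389076266904 len 0.010916687469134923 theta 1.4955716013023614
[384 261  14   9  38] [391. 265.] stand -0.026508337449860565 0.020454293372903484 len 0.01982543136459428 theta 0.0015068801102611894
```

View pics/w5.png

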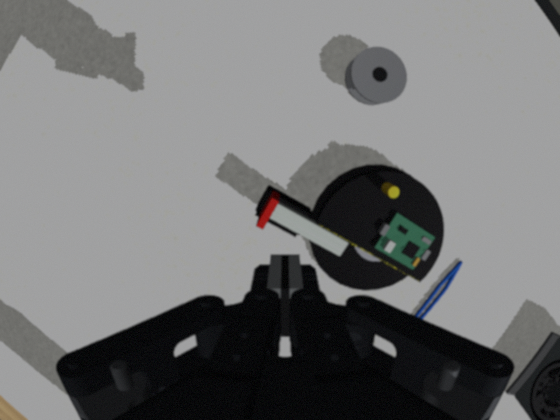

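The flat now lies along the bar: stripe points are at y 19.7 mm and 20.5 mm in the stand frame, about 0.01 rad from square. The tab is at (268,212), the reel and tweezers are in place, and the gripper is clear.

```bash
python3 -c "
from plant import arm
print(arm.job_done())"
```

```text
the job is handed in; nothing more can be done
None
```

The job is handed in with no verdict returned: the bar is in to its stop, the flat measures about 0.01 rad from square after about 7 N of pressing (estimated from the wrist force) for over 1 s, the arm is clear, and the fan, tweezers and reel were never touched.

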